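Finish a gift tower on the indexing turntable and hold its index plunger open

TASK

Build up the gift tower on the indexing turntable: pick up the closed rose-pink box and set it down centred and square on the large ivory box, then set the small black box centred and square on top of that, long sides running the same way, setting each box down rather than dropping it. Leave the index plunger seated while you stack, so the turntable stays locked; once the tower stands and is let go, take the red knob, pull the plunger fully back and finish while still holding it out, so that a colleague can turn the tower to tie the ribbon. Leave the other things on the bench where they are.

Things in the scene. Friction and masses are not known exactly. Their poses are not given: they have to be found in the camera images.
- stand: Indexing turntable, fixed: grey round base 224 mm across, aluminium plate 200 mm across, square black rubber pad 130 mm wide on top (59 mm high). Origin on the turning axis at bench level, z up. Index plunger on its -x side, level along x, 45 mm high, pulled out along -x: block x -106 to -134 mm (46 wide, top 64 high), sleeve to -144, then the knob. Base ends at -139: only bench below the knob.
- tabletop (a point): Centre of the top of the turntable's rubber pad, on the turning axis.
- knob: Red fluted knob of the index plunger: cylinder 26 mm in diameter and 26 mm long, axis level along the stand's x. Origin at its centre, 45 mm above the bench and, plunger seated, 161 mm from the turning axis; axes as the stand's. 4 mm of shaft shows between sleeve and knob when seated, 16 mm when drawn. It can be pinched across its diameter from above.
- plunger (a joint): Travel of the sprung index plunger in m: 0 = pin seated in the hole in the turntable's rim, 0.012 = fully back against its stop (the pin leaves the hole at about 0.009). The spring pulls it home with 7 N at 0 and 13 N at 0.012; it snaps back if let go.
- box_large: Large closed ivory gift box, 110 x 84 x 46 mm (x, y, z), 0.3 kg, standing loose on the middle of the turntable's pad. Origin at the centre of its underside.
- box_medium: Medium closed rose-pink gift box, 86 x 62 x 42 mm (x, y, z), about 0.18 kg, on the bench to one side. Origin at the centre of its underside.
- box_small: Small closed black gift box, 62 x 42 x 38 mm (x, y, z), about 0.1 kg, on the bench to the other side. Origin at the centre of its underside.
- compact: Bystander: gold powder compact, a disc 74 mm across and 20 mm high. Origin at the centre of its underside.
- ribbon_spool: Bystander: spool of gold ribbon lying flat, 80 mm across, 28 mm high. Origin at the centre of its underside.
- lipstick: Bystander: gold lipstick standing upright, 20 mm across, 71 mm high. Origin at the centre of its underside.
- perfume: Bystander: small amber flacon with a gold cap, 26 x 46 x 73 mm, upright. Origin at the centre of its underside.
- pen: Bystander: blue pen, 140 mm long along its x, 10 mm thick. Origin under its middle.
- tweezers: Bystander: steel tweezers, 125 mm long along their x, 8 mm high. Origin under their middle.
Not all that is in view belongs to the job. Leave any blue, green or turquoise look-alike of the box_medium alone.

How it is judged (in metres and radians):
On the way, in this order (a step that is already met when the one before it is completed fails the run):
1. the rose-pink box stands centred and square on the ivory box, let go (horizontal distance between box_large and tabletop below 0.018 m and z of box_large in the frame of tabletop between -0.003 and 0.003 m and x of box_medium in the frame of box_large between -0.007 and 0.007 m and y of box_medium in the frame of box_large between -0.007 and 0.007 m and z of box_medium in the frame of box_large between 0.043 and 0.049 m and angle between the x axis of box_medium and the x axis of box_large, either way round below 0.14 rad and angle between box_medium's own z axis and vertical below 0.05 rad and linear speed of box_medium below 0.02 m/s and contact force between the fingers and box_medium below 0.2 N), for 0.2 s.
2. the black box stands centred and square on the rose-pink box, let go (all of step 1 and x of box_small in the frame of box_medium between -0.007 and 0.007 m and y of box_small in the frame of box_medium between -0.007 and 0.007 m and z of box_small in the frame of box_medium between 0.039 and 0.045 m and angle between the x axis of box_small and the x axis of box_medium, either way round below 0.14 rad and angle between box_small's own z axis and vertical below 0.05 rad and linear speed of box_small below 0.02 m/s and contact force between the fingers and box_small below 0.2 N), for 0.2 s.
3. the index plunger is pulled fully back by the gripper (value of joint plunger above 0.0105 m and contact force between the fingers and knob above 2 N), for 0.2 s.
At the end, for the whole second after the job is handed in: Gripper holds the red knob (over 2 N), plunger still and drawn 10.5 of 12 mm or more; tower on the pad: rose-pink on ivory, black on rose-pink, each centred within 7 mm and square within 0.14 rad on the box below, level, at rest, let go; ivory within 18 mm of the turning axis (all of step 2 and all of step 3 and velocity of joint plunger between -0.02 and 0.02 m/s and linear speed of box_large below 0.02 m/s); the arm keeps its last pose, push and grip.
It fails at once if the plunger is drawn more than 5 mm before the tower stands (value of joint plunger above 0.005 m and not (z of box_medium in the frame of box_large between 0.04 and 0.052 m and z of box_small in the frame of box_medium between 0.036 and 0.048 m)).
It fails at once if a box is dropped (falls at more than 0.5 m/s out of the gripper) ((linear speed of box_medium above 0.5 m/s and contact force between the fingers and box_medium below 0.1 N) or (linear speed of box_small above 0.5 m/s and contact force between the fingers and box_small below 0.1 N) or (linear speed of box_large above 0.5 m/s and contact force between the fingers and box_large below 0.1 N)).
It fails at once if a bystander is moved more than 20 mm or knocked over (distance of any of compact, ribbon_spool, lipstick, perfume, pen, tweezers from where it was at the start of the episode above 0.02 m or angle between any of compact, ribbon_spool, lipstick, perfume, pen, tweezers's own z axis and vertical above 0.5 rad).
It also fails if it takes over 72 s, if anything falls off the work surface, if the arm or the gripper's body presses on something with over 40 N, if the wrist force passes 120 N, or if a joint passes its speed limit or range.

ROBOT

A 6-joint arm with a two-finger parallel gripper is mounted at the origin on the work surface. World frame = base frame: x ahead of the robot, y to its left, z up, the work surface at z = 0. Lengths are in mm, angles in rad, forces in N, time in s.
With the tool pointing down it reaches from about 350 to 875 mm from the base axis. Payload 4.2 kg.
Tool frame: the origin (TCP) lies at the very end of the fingers, on their centre line; the grasp point (between the pads) lies 19 mm behind it; z points along the fingers, y is the line along which they close (so a half turn about z gives the same grasp; the last joint's range is limited). The gripper opens to 85 mm and grips with 20 to 120 N. Pads are 22 mm wide; open, the fingers measure 114 mm over their backs; the gripper's body (76 mm by 85 mm) begins 54 mm behind the grasp point. The pads swing forward as they close: fully open they stand 13 mm farther back than shut.
Start: joints at [1.558, 0.385, 0.008, 0, -1.194, -0.259], TCP at [167.759, 602.043, 231.312] pointing down, gripper open.
Joint ranges: [-3.14, 3.14], [-1.21, 2.06], [-1.07, 1.41], [-3.16, 2.05], [-2.99, -0.16], [-3.1, 3.1]. Speed limits (rad/s): [2.79, 2.79, 3.14, 3.14, 3.14, 3.14].

INTERFACE

Orientations are given as a unit quaternion [x, y, z, w].
In Python, from bench import arm gives the robot as it stands. The module is installed in compiled form; this text tells all that it offers.
- The arm moves only by the tool drive_tool, never from a script. Its argument "targets" is a list of rows, each a list of 5 numbers: the closure, from -1 (fully open) to 1 (shut), then the shift along the tool's x, y, z in mm, then the turn about the tool's z in degrees. In form: [[grip, tx, ty, tz, roll], ...]. A call has 1 to 12 rows; each row is the pose to reach, as a shift and turn from the pose commanded when the call began, along the tool's axes at that moment; what a row does not reach only later rows make up. A row lasts 1/10 s, in which the tool goes at most 50 mm and 8.59 degrees, less where a joint would pass 70% of its speed; a pose out of reach is approached as far as the arm can. A call with a gripper value outside its range is refused whole. The fingers move at their own pace and stop on an object; the grip force is fixed at half the most. Time passes only in rows, so rows that repeat a pose let the fingers close. It gives the time, the measured TCP pose, the force, the opening and the grip force at its end, in the units of the state.
- arm.read_state(): the state, without advancing time (a new reading comes with each control period).
- arm.get_image(name): name is "side" or "top"; returns the picture (384x512x3 uint8, blue, green, red); there is no depth.
- arm.camera_params(name): a dict with "fov_y" (degrees; the focal length in pixels is half the picture's height over the tangent of half this angle, whatever the lens; pixels are square), "cx", "cy" (the principal point, pixels), "rvec" (rotation vector, rad) and "tvec" (3), from world to camera coordinates, as OpenCV has them. Camera axes: x right, y down, z forward; pixel columns grow to the right and rows downward; lengths in mm; the calibration is good to about 2 mm. A picture is of the moment at which its call begins. camera_params takes no time and is no camera call.
- arm.job_done(): hands the job in; it is judged then, once.
The state is a dict: "clock": time; "joints": joint angles; "joint_vel": joint speeds; "joint_efforts": joint torques, N m; "position": TCP position; "ee_rot": TCP orientation; "contact_force": force on the tool from outside, world axes, zero at the start; "wrist_torque": the same for the moment, N m; "gripper_width": finger opening in mm; "grasp_force": force on a finger pad.
Only numpy, scipy, OpenCV 4.12 (cv2) and the standard library are available. Lean on these libraries where they do the work, as an engineer would, in place of code of your own. Each camera call takes 0.05 s, during which the arm holds its last target. There are 200 camera calls.

## Working session

There is one attempt and no reset: what is moved stays moved. The work goes in short steps, Python scripts to look and compute and a tool call to move; the robot and the scene stay as the last step left them, time stands still between calls to the robot, and variables do not carry over. Pictures are saved under pics/ and viewed, at most 10 in all, crops included, and the job is handed in when it is done.

Besides the shell and the picture viewer there is one more tool, called after "Call:" by a JSON object that holds its "op" and its "data", one argument or row to a line. drive_tool: Moves the arm, as the interface text tells. Its arguments: {"type":"object","properties":{"targets":{"type":"array","items":{"type":"array","items":{"type":"number"}}}},"required":["targets"]}

```bash
mkdir -p pics; python3 - <<'E'
from bench import arm
import cv2,numpy as np
for n in("top","side"):
    im=arm.get_image(n); cv2.imwrite(f"pics/{n}0.png",im); print(arm.camera_params(n))
print(arm.read_state())
E
```

```text
{'fov_y': 43.0717021916401, 'cx': 254.47862993960814, 'cy': 188.20406549799384, 'rvec': array([ 2.13812878, -2.14157146,  0.18236589]), 'tvec': array([ -60.90360733,  542.91800551, 1451.15089931])}
{'fov_y': 52.6129129376061, 'cx': 257.72639332573374, 'cy': 194.68309598849726, 'rvec': array([ 2.23956156, -0.5398039 ,  0.2665955 ]), 'tvec': array([-506.59211131,  165.48403784, 1099.30823694])}
{'clock': 0.1, 'joints': array([ 1.55763060e+00,  3.85505262e-01,  6.75217246e-03, -4.42920224e-04,
       -1.19404836e+00, -2.58630031e-01]), 'joint_vel': array([ 0.00065033, -0.00143987,  0.00356176,  0.0023105 ,  0.00270343,
       -0.00067494]), 'joint_efforts': array([-1.11073063e-03, -3.93319702e+01,  1.88929921e+01,  4.19797540e+00,
       -2.59665117e-03,  4.78796352e-06]), 'position': array([167.61145924, 601.54576754, 230.31033177]), 'ee_rot': array([ 9.90768498e-01, -1.35560822e-01, -8.15603271e-05,  1.02021946e-03]), 'contact_force': array([ 0.98094177,  0.32591349, -0.25972466]), 'wrist_torque': array([-0.01119248, -0.03080263, -0.04128972]), 'grasp_force': 0.0, 'gripper_width': 85.53877242794438}
```

View pics/top0.png

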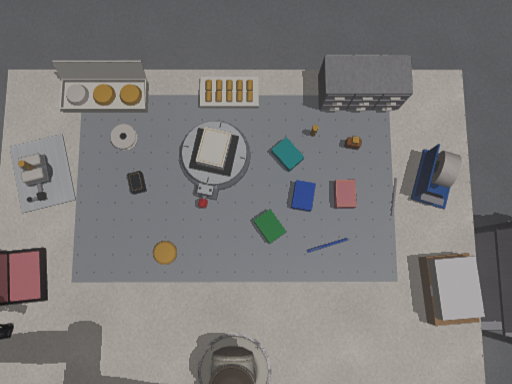

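View pics/side0.png

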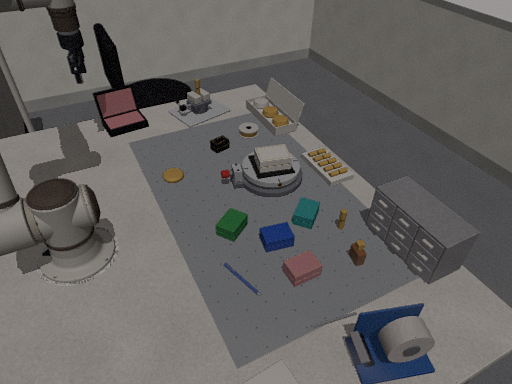

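The top view shows the pink box at (345,194). Look-alikes are blue (303,196), green (270,226) and teal (287,154), plus the pink vanity case at the left edge (20,275). By the description I choose (345,194). The black box is at (136,182); the dark items at (40,197) and (5,330) are not boxes. The ivory box is at (213,149) and the red knob at (203,203). Next is a close crop.

```bash
cat > h.py <<'E'
from bench import arm
import cv2,numpy as np
def cam(n):
    p=arm.camera_params(n); R=cv2.Rodrigues(p["rvec"])[0]; f=192/np.tan(np.radians(p["fov_y"]/2))
    return R,np.array(p["tvec"]),f,p["cx"],p["cy"]
def ray(n,uv,z):
    R,t,f,cx,cy=cam(n); uv=np.atleast_2d(uv).astype(float)
    d=np.c_[(uv[:,0]-cx)/f,(uv[:,1]-cy)/f,np.ones(len(uv))]@R; c=-R.T@t
    return c+d*((z-c[2])/d[:,2])[:,None]
def proj(n,P):
    R,t,f,cx,cy=cam(n); q=np.atleast_2d(P)@R.T+t; return np.c_[f*q[:,0]/q[:,2]+cx,f*q[:,1]/q[:,2]+cy]
E
python3 - <<'E'
from h import *
im=cv2.imread("pics/top0.png")
def crop(u,v,w,h,s=6): return cv2.resize(im[v-h:v+h,u-w:u+w],None,fx=s,fy=s,interpolation=cv2.INTER_NEAREST)
a=np.hstack([crop(345,194,24,24),crop(136,182,24,24)]); b=crop(215,165,48,50)
cv2.imwrite("pics/crop.png",np.hstack([cv2.resize(b,(520,540)),cv2.resize(np.vstack([a[:,:288],a[:,288:]]),(270,540))]))
R,t,*_=cam("top");print(-R.T@t)
hsv=cv2.cvtColor(im,cv2.COLOR_BGR2HSV)
for u,v in[(345,194),(345,184),(345,207),(136,182),(213,149),(203,203),(190,120)]:print(u,v,hsv[v,u],im[v,u])
E
```

```text
[ 300.4249163   -50.74267358 1520.35462752]
345 194 [178  85 159] [110 106 159]
345 184 [178  86 157] [108 104 157]
345 207 [175  69  81] [63 59 81]
136 182 [110  14  53] [53 51 50]
213 149 [ 20   9 171] [165 169 171]
203 203 [  1 169 152] [ 51  53 152]
190 120 [105  12 125] [125 122 119]
```

View pics/crop.png

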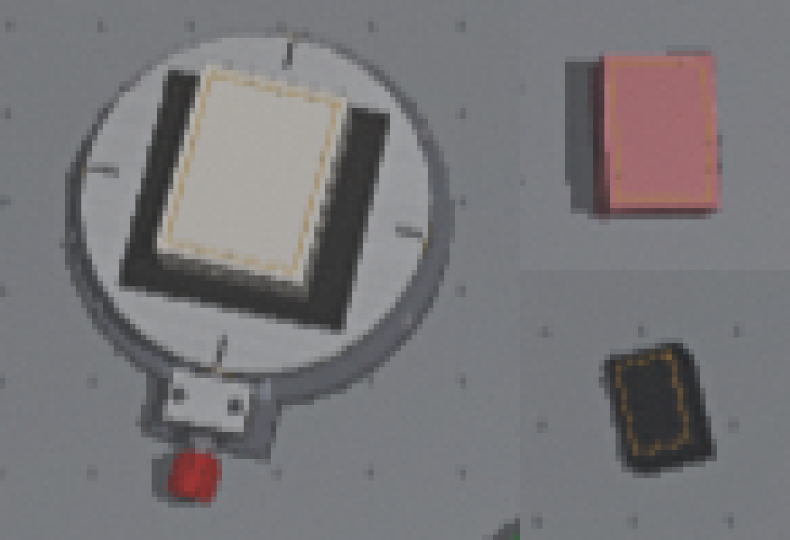

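The crop shows the chosen pink box with clean faces. Its bright top face can be separated from its side. The black box has a gold stitched rectangle on top, and ivory's top is bright with its stitching inside the black pad. The red knob is free from above.

```bash
cat > meas.py <<'E'
from h import *
def rect(uv,z,name,n="top"):
    P=ray(n,uv,z)[:,:2].astype(np.float32)
    (c,s,a)=cv2.minAreaRect(P); B=cv2.boxPoints((c,s,a)); e=B[1]-B[0]; g=B[2]-B[1]
    l=e if np.hypot(*e)>np.hypot(*g) else g
    print(name,"c",np.round(c,1),"size",np.round(sorted(s),1),"long-axis deg",round(np.degrees(np.arctan2(l[1],l[0]))%180,1),"mean",P.mean(0).round(1))
def px(m,box):
    k=np.zeros_like(m);u0,v0,u1,v1=box;k[v0:v1,u0:u1]=m[v0:v1,u0:u1]
    n,l,s,_=cv2.connectedComponentsWithStats(k,connectivity=8); i=1+s[1:,4].argmax()
    c=max(cv2.findContours((l==i).astype(np.uint8),0,1)[0],key=cv2.contourArea); return c[:,0]
E
python3 - <<'E'
from meas import *
im=cv2.imread("pics/top0.png");hsv=cv2.cvtColor(im,cv2.COLOR_BGR2HSV).astype(int);H,S,V=hsv[...,0],hsv[...,1],hsv[...,2]
u8=lambda m:m.astype(np.uint8)
rect(px(u8((S>60)&((H>165)|(H<10))&(V>125)),(325,175,365,215)),42,"pink top")
rect(px(u8((V>135)&((im[...,2].astype(int)-im[...,0])>2)),(190,120,240,175)),105,"ivory top")
rect(px(u8(V<72),(115,165,155,200)),38,"black whole")
g=u8((S>60)&(H>8)&(H<30)); k=np.zeros_like(g);k[170:195,125:150]=g[170:195,125:150];rect(np.argwhere(k)[:,::-1],38,"black gold")
k=np.zeros_like(g);k[120:175,190:240]=u8((S>25)&(H>8)&(H<30))[120:175,190:240];rect(np.argwhere(k)[:,::-1],105,"ivory gold")
k=np.zeros_like(g);k[175:215,325:365]=u8((S>60)&(H<14)&(H>2))[175:215,325:365];rect(np.argwhere(k)[:,::-1],42,"pink gold")
rect(px(u8(V<75),(180,115,250,185)),59,"pad")
rect(px(u8((S>120)&((H>165)|(H<10))),(190,190,215,215)),53,"knob")
E
```

```text
pink top c [ 528.2 -342.1] size [58.7 82.5] long-axis deg 178.3 mean [ 528.1 -342.1]
ivory top c [659.7  61.8] size [ 83.4 109.5] long-axis deg 166.3 mean [659.3  61.4]
black whole c [563.2 303.4] size [47.5 66. ] long-axis deg 14.3 mean [563.4 303.8]
black gold c [566.2 306.8] size [32.6 53.7] long-axis deg 14.3 mean [567.  305.9]
ivory gold c [659.8  62. ] size [ 75.9 103.4] long-axis deg 166.7 mean [660.8  61.7]
pink gold c [ 529.4 -342.1] size [52.5 78.7] long-axis deg 178.3 mean [ 527.2 -340.9]
pad c [655.2  64.2] size [127.2 128.8] long-axis deg 78.0 mean [643.1  67.7]
knob c [496.   97.8] size [24.3 24.5] long-axis deg 179.9 mean [497.1  97. ]
```

```bash
cat > go.py <<'E'
import sys,numpy as np
from scipy.spatial.transform import Rotation as Ro
from bench import arm
s=arm.read_state(); M=Ro.from_quat(s["ee_rot"]).as_matrix(); p=s["position"]
hd=np.degrees(np.arctan2(M[1,0],M[0,0])); print("now",p.round(1),"head",round(hd,1),"tilt",M[:,2].round(3),"w",round(s["gripper_width"],1),"t",s["clock"],"F",np.round(s["contact_force"],1),"g",round(s["grasp_force"],1),"j",s["joints"].round(2))
for a in sys.argv[1:]:
    x,y,z,h=map(float,a.split(",")); print(a,"->",(M.T@(np.array([x,y,z])-p)).round(1),"roll",round(-((h-hd+90)%180-90),1))
E
python3 go.py 480,100,230,-1.7 528.5,-342,180,-1.7 528.5,-342,60,-1.7
```

```text
now [167.6 601.5 230.3] head -15.6 tilt [-0.    -0.002 -1.   ] w 85.5 t 0.1 F [ 1.   0.3 -0.3] g 0.0 j [ 1.56  0.39  0.01 -0.   -1.19 -0.26]
480,100,230,-1.7 -> [435.6 399.2   1.2] roll -13.9
528.5,-342,180,-1.7 -> [601.1 811.8  52. ] roll -13.9
528.5,-342,60,-1.7 -> [601.1 811.6 172. ] roll -13.9
```

Call:
{"op": "drive_tool", "data": {
  "targets": [
    [-1,436,399,0,-14],
    [-1,436,399,0,-14],
    [-1,436,399,0,-14],
    [-1,436,399,0,-14],
    [-1,436,399,0,-14],
    [-1,436,399,0,-14],
    [-1,436,399,0,-14],
    [-1,436,399,0,-14],
    [-1,436,399,0,-14],
    [-1,436,399,0,-14],
    [-1,436,399,0,-14],
    [-1,436,399,0,-14]
  ]
}}

```text
clock: 1.3
position: [481.2, 98.3, 231.1]
ee_rot: [1.0, -0.014, -0.0, 0.0]
contact_force: [0.8, 0.5, -0.3]
gripper_width: 85.4
grasp_force: 0.0
```

```bash
python3 go.py 528.5,-342,120,-1.7 528.5,-342,60,-1.7
```

```text
now [481.2  98.3 231.1] head -1.6 tilt [-0. -0. -1.] w 85.4 t 1.3 F [ 0.8  0.5 -0.3] g 0.0 j [ 0.53  0.16 -0.31 -0.   -1.1   1.01]
528.5,-342,120,-1.7 -> [ 59.8 438.8 111.2] roll 0.1
528.5,-342,60,-1.7 -> [ 59.9 438.8 171.2] roll 0.1
```

Call:
{"op": "drive_tool", "data": {
  "targets": [
    [-1,60,439,50,0],
    [-1,60,439,90,0],
    [-1,60,439,90,0],
    [-1,60,439,90,0],
    [-1,60,439,90,0],
    [-1,60,439,90,0],
    [-1,60,439,90,0],
    [-1,60,439,90,0],
    [-1,60,439,90,0],
    [-1,60,439,120,0],
    [-1,60,439,150,0],
    [-1,60,439,150,0]
  ]
}}

```text
clock: 2.5
position: [524.9, -338.9, 76.0]
ee_rot: [1.0, -0.015, -0.005, -0.002]
contact_force: [0.0, 1.3, 0.3]
gripper_width: 85.4
grasp_force: 0.0
```

```bash
python3 go.py 528.5,-342,10,-1.7; python3 - <<'E'
from h import *
for n in("top","side"): cv2.imwrite(f"pics/{n}1.png",arm.get_image(n))
a=cv2.resize(cv2.imread("pics/top1.png")[150:240,300:400],(400,360));b=cv2.resize(cv2.imread("pics/side1.png")[190:300,250:370],(393,360))
cv2.imwrite("pics/c1.png",np.hstack([a,b]))
E
```

```text
now [ 524.9 -338.9   76. ] head -1.7 tilt [-0.01   0.005 -1.   ] w 85.4 t 2.5 F [0.  1.3 0.3] g 0.0 j [-0.32  0.53 -0.17 -0.   -0.88  1.86]
528.5,-342,10,-1.7 -> [ 4.4  3.3 66. ] roll -0.0
```

View pics/c1.png

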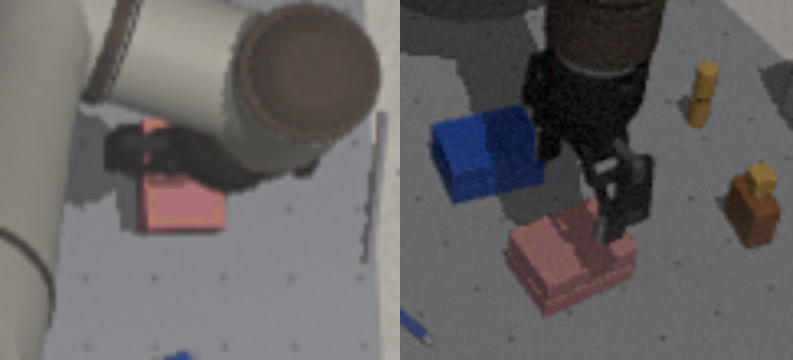

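The top view shows the fingers over the pink box. The side view shows them on either side of it, with the bystanders clear. I'll step down and let it settle.

Call:
{"op": "drive_tool", "data": {
  "targets": [
    [-1,0,0,20,0],
    [-1,0,0,20,0],
    [-1,0,0,20,0],
    [-1,0,0,20,0]
  ]
}}

```text
clock: 3.0
position: [529.7, -340.0, 63.3]
ee_rot: [1.0, -0.013, 0.001, 0.001]
contact_force: [-0.4, -0.0, -0.1]
gripper_width: 85.2
grasp_force: 0.0
```

```bash
python3 go.py 528.5,-342,10,-1.7
```

```text
now [ 529.7 -340.    63.3] head -1.5 tilt [ 0.003 -0.001 -1.   ] w 85.2 t 3.0 F [-0.4 -0.  -0.1] g 0.0 j [-0.31  0.55 -0.18  0.   -0.84  1.86]
528.5,-342,10,-1.7 -> [-1.3  1.9 53.3] roll 0.2
```

Call:
{"op": "drive_tool", "data": {
  "targets": [
    [-1,-1,2,25,0],
    [-1,-1,2,40,0],
    [-1,-1,2,52,0],
    [-1,-1,2,52,0],
    [-1,-1,2,52,0],
    [0.2,-1,2,52,0],
    [0.2,-1,2,52,0],
    [0.2,-1,2,52,0],
    [0.2,-1,2,52,0],
    [0.2,-1,2,52,0]
  ]
}}

```text
clock: 4.0
position: [528.6, -342.2, 10.9]
ee_rot: [1.0, -0.013, 0.001, 0.001]
contact_force: [-0.4, 0.9, 6.0]
gripper_width: 61.2
grasp_force: 65.6
```

Call:
{"op": "drive_tool", "data": {
  "targets": [
    [0.2,0,0,-30,0],
    [0.2,0,0,-80,0],
    [0.2,0,0,-130,0],
    [0.2,0,0,-180,0],
    [0.2,0,0,-200,0],
    [0.2,0,0,-200,0]
  ]
}}

```text
clock: 4.6
position: [528.9, -342.4, 213.4]
ee_rot: [1.0, -0.014, 0.004, 0.001]
contact_force: [0.4, 0.5, -1.3]
gripper_width: 61.0
grasp_force: 65.8
```

```bash
python3 go.py 659.8,61.9,180,-13.5
```

```text
now [ 528.9 -342.4  213.4] head -1.6 tilt [ 0.007 -0.003 -1.   ] w 61.0 t 4.6 F [ 0.4  0.5 -1.3] g 65.8 j [-0.32  0.4  -0.01  0.   -1.15  1.86]
659.8,61.9,180,-13.5 -> [ 119.5 -407.8   33.2] roll 11.9
```

Call:
{"op": "drive_tool", "data": {
  "targets": [
    [0.2,10,-30,0,1],
    [0.2,22,-75,0,3],
    [0.2,34,-120,0,5],
    [0.2,47,-165,0,6],
    [0.2,60,-210,0,8],
    [0.2,73,-255,0,9],
    [0.2,86,-300,0,10],
    [0.2,98,-340,0,11],
    [0.2,110,-378,0,12],
    [0.2,120,-408,0,12],
    [0.2,120,-408,0,12],
    [0.2,120,-408,0,12]
  ]
}}

```text
clock: 5.8
position: [657.4, 63.3, 206.2]
ee_rot: [0.993, -0.118, -0.003, 0.001]
contact_force: [0.3, -1.3, -2.0]
gripper_width: 61.0
grasp_force: 65.8
```

```bash
python3 go.py 659.8,61.9,116,-13.5
```

```text
now [657.4  63.3 206.2] head -13.5 tilt [-0.005 -0.001 -1.   ] w 61.0 t 5.8 F [ 0.3 -1.3 -2. ] g 65.8 j [ 0.34  0.46  0.07 -0.   -1.18  1.  ]
659.8,61.9,116,-13.5 -> [ 3.1  0.6 90.2] roll -0.0
```

Call:
{"op": "drive_tool", "data": {
  "targets": [
    [0.2,1,0,40,0],
    [0.2,1,0,60,0],
    [0.2,1,0,65,0],
    [0.2,1,0,65,0],
    [0.2,1,0,65,0],
    [0.2,1,0,65,0]
  ]
}}

```text
clock: 6.4
position: [660.5, 62.4, 146.0]
ee_rot: [0.993, -0.118, 0.001, -0.001]
contact_force: [0.5, -0.2, -2.1]
gripper_width: 60.7
grasp_force: 65.7
```

```bash
python3 go.py 659.8,61.9,116,-13.5; python3 - <<'E'
from h import *
for n in("top","side"): cv2.imwrite(f"pics/{n}2.png",arm.get_image(n))
a=cv2.resize(cv2.imread("pics/top2.png")[100:210,160:270],(400,400));b=cv2.resize(cv2.imread("pics/side2.png")[110:210,220:320],(400,400))
cv2.imwrite("pics/c2.png",np.hstack([a,b]))
E
```

```text
now [660.5  62.4 146. ] head -13.6 tilt [ 0.003  0.001 -1.   ] w 60.7 t 6.4 F [ 0.5 -0.2 -2.1] g 65.7 j [ 0.34  0.51 -0.01  0.   -1.05  1.  ]
659.8,61.9,116,-13.5 -> [-0.7  0.7 30. ] roll -0.1
```

View pics/c2.png

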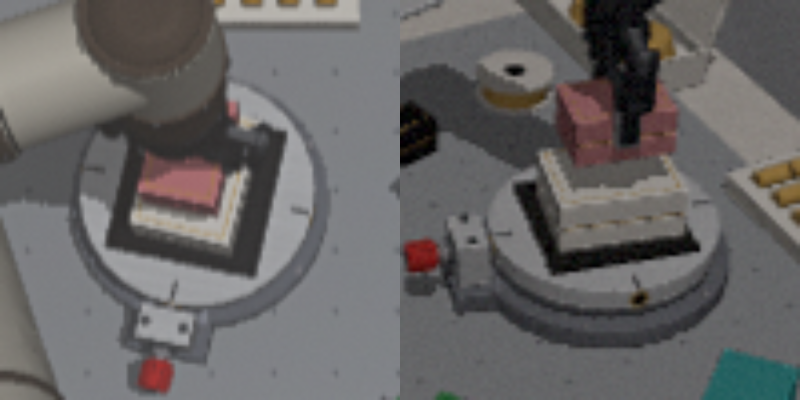

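The pink box hangs level and aligned above the ivory box in both views. Next I lower it gently.

Call:
{"op": "drive_tool", "data": {
  "targets": [
    [0.2,-0.5,0.5,10,0],
    [0.2,-0.5,0.5,20,0],
    [0.2,-0.5,0.5,25,0],
    [0.2,-0.5,0.5,27,0],
    [0.2,-0.5,0.5,28,0],
    [0.2,-0.5,0.5,29,0],
    [0.2,-0.5,0.5,29,0],
    [0.2,-0.5,0.5,29,0]
  ]
}}

```text
clock: 7.3
position: [659.3, 62.2, 115.9]
ee_rot: [0.993, -0.118, 0.0, -0.0]
contact_force: [-0.9, -0.5, 0.9]
gripper_width: 61.0
grasp_force: 66.1
```

Call:
{"op": "drive_tool", "data": {
  "targets": [
    [0.2,0,0,0.5,0],
    [0.2,0,0,0.5,0],
    [-0.5,0,0,0.5,0],
    [-1,0,0,0.5,0],
    [-1,0,0,0.5,0],
    [-1,0,0,0.5,0],
    [-1,0,0,0.5,0]
  ]
}}

```text
clock: 8.0
position: [659.1, 62.1, 114.6]
ee_rot: [0.993, -0.118, -0.0, 0.0]
contact_force: [0.0, -0.2, 1.0]
gripper_width: 85.4
grasp_force: 0.0
```

```bash
python3 go.py 566,306,200,14.3
```

```text
now [659.1  62.1 114.6] head -13.6 tilt [-0. -0. -1.] w 85.4 t 8.0 F [ 0.  -0.2  1. ] g 0.0 j [ 0.34  0.54 -0.04 -0.   -0.99  1.  ]
566,306,200,14.3 -> [-147.7 -215.2  -85.4] roll -27.9
```

Call:
{"op": "drive_tool", "data": {
  "targets": [
    [-1,0,0,-15,0],
    [-1,0,0,-50,0],
    [-1,0,0,-95,0],
    [-1,-30,-44,-95,-6],
    [-1,-58,-85,-95,-12],
    [-1,-88,-128,-95,-18],
    [-1,-118,-171,-95,-24],
    [-1,-148,-215,-95,-28],
    [-1,-148,-215,-60,-28],
    [-1,-148,-215,-40,-28],
    [-1,-148,-215,-40,-28],
    [-1,-148,-215,-40,-28]
  ]
}}

```text
clock: 9.2
position: [566.1, 305.8, 155.2]
ee_rot: [0.992, 0.126, 0.0, 0.0]
contact_force: [-0.1, -0.1, 0.1]
gripper_width: 85.4
grasp_force: 0.0
```

```bash
python3 go.py 565.5,305.5,10,14.3 565.5,305.5,60,14.3; python3 - <<'E'
from meas import *
for n in("top","side"): cv2.imwrite(f"pics/{n}3.png",arm.get_image(n))
im=cv2.imread("pics/top3.png");hsv=cv2.cvtColor(im,cv2.COLOR_BGR2HSV).astype(int);H,S,V=hsv[...,0],hsv[...,1],hsv[...,2]
u8=lambda m:m.astype(np.uint8)
rect(px(u8((S>60)&((H>165)|(H<10))&(V>125)),(185,120,240,175)),147,"pink top")
rect(px(u8((S>50)&((H>165)|(H<10))&(V>60)),(185,120,240,175)),147,"pink whole")
a=cv2.resize(im[110:220,110:260],(545,400));b=cv2.resize(cv2.imread("pics/side3.png")[110:210,200:260],(240,400))
cv2.imwrite("pics/c3.png",np.hstack([a,b]))
E
```

```text
now [566.1 305.8 155.2] head 14.4 tilt [ 0.001 -0.    -1.   ] w 85.4 t 9.2 F [-0.1 -0.1  0.1] g 0.0 j [ 0.75  0.47 -0.05  0.   -1.05  1.08]
565.5,305.5,10,14.3 -> [-7.000e-01  1.000e-01  1.452e+02] roll 0.1
565.5,305.5,60,14.3 -> [-0.7  0.1 95.2] roll 0.1
pink top c [659.1  62.1] size [61.2 84.8] long-axis deg 168.7 mean [658.8  62.5]
pink whole c [655.9  61.3] size [64.3 90.5] long-axis deg 168.3 mean [656.6  61.2]
```

View pics/c3.png

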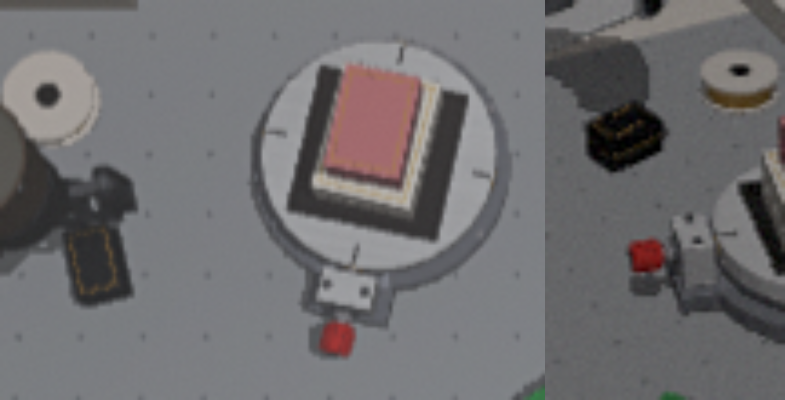

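Pink sits at (659.1, 62.1), 0.7 mm from the ivory centre and square. The fingers straddle the black box, which is at about (95,262) in the crop.

Call:
{"op": "drive_tool", "data": {
  "targets": [
    [-1,0.5,-1,45,0],
    [-1,0.5,-1,90,0],
    [-1,0.5,-1,120,0],
    [-1,0.5,-1,140,0],
    [-1,0.5,-1,145,0],
    [-1,0.5,-1,145,0],
    [-1,0.5,-1,145,0],
    [0.6,0.5,-1,145,0],
    [0.6,0.5,-1,145,0],
    [0.6,0.5,-1,145,0],
    [0.6,0.5,-1,145,0],
    [0.6,0.5,-1,145,0]
  ]
}}

```text
clock: 10.5
position: [566.4, 307.5, 10.9]
ee_rot: [0.992, 0.126, 0.001, -0.0]
contact_force: [-0.1, 0.7, 5.1]
gripper_width: 40.9
grasp_force: 62.9
```

Call:
{"op": "drive_tool", "data": {
  "targets": [
    [0.6,0,0,-30,0],
    [0.6,0,0,-80,0],
    [0.6,0,0,-130,0],
    [0.6,0,0,-180,0],
    [0.6,0,0,-210,0],
    [0.6,0,0,-210,0],
    [0.6,0,0,-210,0]
  ]
}}

```text
clock: 11.2
position: [565.3, 306.8, 219.6]
ee_rot: [0.992, 0.125, -0.0, -0.0]
contact_force: [0.2, 0.4, -1.9]
gripper_width: 41.0
grasp_force: 62.2
```

```bash
python3 go.py 659.1,62.1,200,-12.5
```

```text
now [565.3 306.8 219.6] head 14.4 tilt [-0.001  0.001 -1.   ] w 41.0 t 11.2 F [ 0.2  0.4 -1.9] g 62.2 j [ 0.75  0.42  0.04 -0.   -1.19  1.07]
659.1,62.1,200,-12.5 -> [ 30.  260.4  19.3] roll 26.9
```

Call:
{"op": "drive_tool", "data": {
  "targets": [
    [0.6,4,30,0,3],
    [0.6,9,70,0,7],
    [0.6,14,115,0,12],
    [0.6,19,160,0,17],
    [0.6,24,205,0,22],
    [0.6,28,240,0,25],
    [0.6,30,260,0,27],
    [0.6,30,260,20,27],
    [0.6,30,260,30,27],
    [0.6,30,260,30,27],
    [0.6,30,260,30,27],
    [0.6,30,260,30,27]
  ]
}}

```text
clock: 12.4
position: [659.9, 63.3, 190.3]
ee_rot: [0.994, -0.109, 0.0, -0.0]
contact_force: [0.3, 0.1, -1.0]
gripper_width: 41.1
grasp_force: 62.2
```

```bash
python3 go.py 659.1,62.1,158,-12.5; python3 - <<'E'
from h import *
for n in("top","side"): cv2.imwrite(f"pics/{n}4.png",arm.get_image(n))
a=cv2.resize(cv2.imread("pics/top4.png")[100:210,160:270],(400,400));b=cv2.resize(cv2.imread("pics/side4.png")[100:200,220:320],(400,400))
cv2.imwrite("pics/c4.png",np.hstack([a,b]))
E
```

```text
now [659.9  63.3 190.3] head -12.5 tilt [ 0.001 -0.    -1.   ] w 41.1 t 12.4 F [ 0.3  0.1 -1. ] g 62.2 j [ 0.34  0.48  0.05  0.   -1.14  1.01]
659.1,62.1,158,-12.5 -> [-0.6  1.4 32.3] roll -0.0
```

View pics/c4.png

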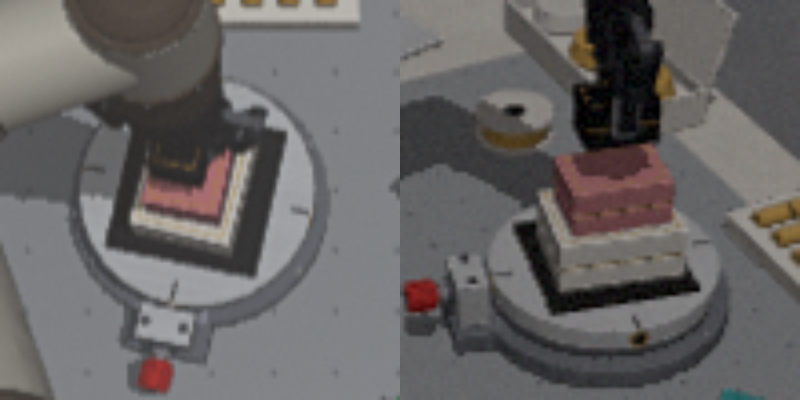

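The black box hangs level over the centre of the pink one in both views. I'll lower it.

Call:
{"op": "drive_tool", "data": {
  "targets": [
    [0.6,-0.5,1,12,0],
    [0.6,-0.5,1,24,0],
    [0.6,-0.5,1,28,0],
    [0.6,-0.5,1,30,0],
    [0.6,-0.5,1,31,0],
    [0.6,-0.5,1,32,0],
    [0.6,-0.5,1,32,0],
    [0.6,-0.5,1,32,0]
  ]
}}

```text
clock: 13.3
position: [659.1, 61.8, 158.2]
ee_rot: [0.994, -0.109, 0.0, -0.0]
contact_force: [-0.5, -0.4, -0.8]
gripper_width: 41.2
grasp_force: 62.2
```

Call:
{"op": "drive_tool", "data": {
  "targets": [
    [0.6,0,0,0.5,0],
    [0.6,0,0,1,0],
    [0.6,0,0,1,0]
  ]
}}

```text
clock: 13.6
position: [659.2, 61.8, 157.9]
ee_rot: [0.994, -0.109, 0.001, -0.0]
contact_force: [-1.0, 0.6, 4.0]
gripper_width: 40.8
grasp_force: 62.8
```

Contact is made at the expected height, so I release and retreat upward.

Call:
{"op": "drive_tool", "data": {
  "targets": [
    [0.2,0,0,0.5,0],
    [-0.5,0,0,0.5,0],
    [-1,0,0,0.5,0],
    [-1,0,0,0.5,0],
    [-1,0,0,0,0],
    [-1,0,0,-15,0],
    [-1,0,0,-45,0],
    [-1,0,0,-75,0],
    [-1,0,0,-75,0]
  ]
}}

```text
clock: 14.5
position: [661.6, 62.0, 237.3]
ee_rot: [0.994, -0.109, 0.005, -0.001]
contact_force: [0.0, -0.2, 0.5]
gripper_width: 85.5
grasp_force: 0.0
```

```bash
python3 go.py 440,110,232,-12.5
```

```text
now [661.6  62.  237.3] head -12.5 tilt [ 0.01   0.001 -1.   ] w 85.5 t 14.5 F [ 0.  -0.2  0.5] g 0.0 j [ 0.34  0.44  0.12  0.   -1.23  1.01]
440,110,232,-12.5 -> [-226.7    1.2    3.2] roll -0.0
```

Call:
{"op": "drive_tool", "data": {
  "targets": [
    [-1,-40,0,0,0],
    [-1,-85,0,0,0],
    [-1,-130,0,0,0],
    [-1,-175,0,0,0],
    [-1,-215,0,0,0],
    [-1,-225,0,0,0],
    [-1,-225,0,0,0],
    [-1,-225,0,0,0]
  ]
}}

```text
clock: 15.3
position: [440.2, 111.0, 232.0]
ee_rot: [0.994, -0.109, 0.0, -0.0]
contact_force: [-0.5, 0.1, -0.0]
gripper_width: 85.7
grasp_force: 0.0
```

```bash
python3 - <<'E'
from meas import *
for n in("top","side"): cv2.imwrite(f"pics/{n}5.png",arm.get_image(n))
im=cv2.imread("pics/top5.png");hsv=cv2.cvtColor(im,cv2.COLOR_BGR2HSV).astype(int);H,S,V=hsv[...,0],hsv[...,1],hsv[...,2]
u8=lambda m:m.astype(np.uint8)
k=np.zeros_like(H);k[125:170,190:235]=((S>50)&(H>12)&(H<30)&(V<125)&(V>45))[125:170,190:235];rect(np.argwhere(k)[:,::-1],185,"black gold")
rect(px(u8((S>50)&((H>165)|(H<10))&(V>60)),(185,120,240,175)),147,"pink whole")
rect(px(u8((V>135)&((im[...,2].astype(int)-im[...,0])>2)),(190,120,240,178)),105,"ivory")
s=cv2.imread("pics/side5.png");hs=cv2.cvtColor(s,cv2.COLOR_BGR2HSV);m=u8((hs[...,1]>120)&((hs[...,0]>170)|(hs[...,0]<8))); q=px(m,(210,160,240,195)).astype(float)
c=q.mean(0)
# knob: nearest side-view ray to knob height
print("knob side on z=45",ray("side",c,45),"z=50",ray("side",c,50),c)
a=cv2.resize(im[110:220,160:270],(400,400));b=cv2.resize(s[100:200,210:310],(400,400))
cv2.imwrite("pics/c5.png",np.hstack([a,b]))
E
python3 go.py 495,97.5,100,-12.2 495,97.5,26,-12.2
```

```text
black gold c [645.4  66. ] size [36.9 85.1] long-axis deg 160.3 mean [657.8  62.6]
pink whole c [656.2  61.2] size [64. 90.] long-axis deg 168.7 mean [656.6  62.5]
ivory c [660.2  61.2] size [ 82.5 112.2] long-axis deg 166.2 mean [645.5  50.5]
knob side on z=45 [[495.62182819  97.64700622  45.        ]] z=50 [[493.21521821  91.71276643  50.        ]] [224.70833333 173.54166667]
now [440.5 110.8 231.6] head -12.6 tilt [ 0. -0. -1.] w 85.3 t 15.4 F [0.3 0.2 0.6] g 0.0 j [ 0.61  0.09 -0.39  0.   -1.09  0.74]
495,97.5,100,-12.2 -> [ 56.1   1.  131.6] roll -0.4
495,97.5,26,-12.2 -> [ 56.1   1.  205.6] roll -0.4
```

View pics/c5.png

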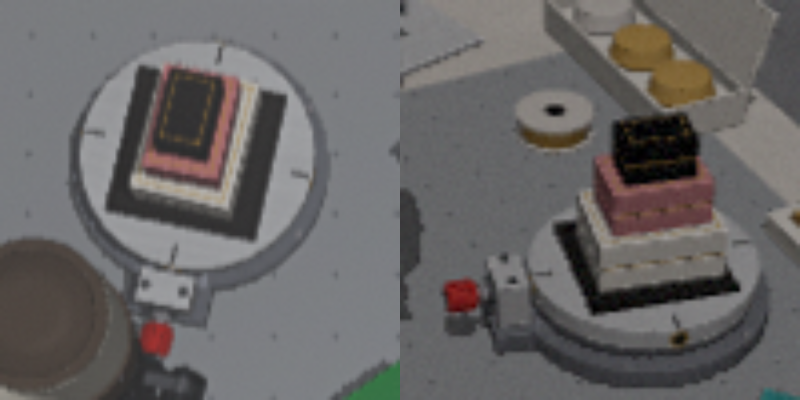

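The tower is centred and square in both views, and the knob is at about (495.5, 97.6), free from above. I'll descend to it.

Call:
{"op": "drive_tool", "data": {
  "targets": [
    [-1,30,1,30,0],
    [-1,55,1,70,0],
    [-1,55,1,115,0],
    [-1,55,1,155,0],
    [-1,55,1,185,0],
    [-1,55,1,200,0],
    [-1,55,1,206,0],
    [-1,55,1,206,0],
    [-1,55,1,206,0],
    [-1,55,1,206,0]
  ]
}}

```text
clock: 16.4
position: [493.8, 98.2, 26.9]
ee_rot: [0.994, -0.11, 0.001, -0.001]
contact_force: [-0.3, 0.5, 0.7]
gripper_width: 85.1
grasp_force: 0.0
```

Call:
{"op": "drive_tool", "data": {
  "targets": [
    [0.3,0,0,0,0],
    [1,0,0,0,0],
    [1,0,0,0,0],
    [1,0,0,0,0],
    [1,0,0,0,0],
    [1,0,0,0,0]
  ]
}}

```text
clock: 17.0
position: [493.1, 98.4, 26.3]
ee_rot: [0.994, -0.109, 0.0, -0.0]
contact_force: [-2.7, 2.6, 4.8]
gripper_width: 24.4
grasp_force: 58.7
```

Call:
{"op": "drive_tool", "data": {
  "targets": [
    [1,-2,0,0,0],
    [1,-4,0,0,0],
    [1,-6,0,0,0],
    [1,-8,0,0,0],
    [1,-10,0,0,0],
    [1,-11,0,0,0],
    [1,-12,0,0,0],
    [1,-12,0,0,0],
    [1,-12,0,0,0]
  ]
}}

```text
clock: 17.9
position: [484.7, 100.3, 26.3]
ee_rot: [0.994, -0.109, 0.003, -0.001]
contact_force: [9.7, -6.4, -3.5]
gripper_width: 24.4
grasp_force: 58.9
```

Call:
{"op": "drive_tool", "data": {
  "targets": [
    [1,-1,0,0,0],
    [1,-2,0,0,0],
    [1,-3,0,0,0],
    [1,-3,0,0,0],
    [1,-3,0,0,0]
  ]
}}

```text
clock: 18.4
position: [482.1, 100.9, 26.3]
ee_rot: [0.994, -0.109, 0.003, -0.001]
contact_force: [11.8, -7.4, -4.1]
gripper_width: 24.2
grasp_force: 58.9
```

Call:
{"op": "drive_tool", "data": {
  "targets": [
    [1,-1,0,0,0],
    [1,-2,0,0,0],
    [1,-2,0,0,0],
    [1,-2,0,0,0]
  ]
}}

```text
clock: 18.8
position: [481.3, 101.1, 26.4]
ee_rot: [0.994, -0.109, 0.004, -0.001]
contact_force: [15.0, -10.7, -7.1]
gripper_width: 24.1
grasp_force: 59.3
```

The pull is past 13 N and 12 mm of travel, so it is on the stop. I'll check for slip and the tower once.

Call:
{"op": "drive_tool", "data": {
  "targets": [
    [1,-1,0,0,0],
    [1,-1,0,0,0],
    [1,-1,0,0,0],
    [1,-1,0,0,0]
  ]
}}

```text
clock: 19.2
position: [481.3, 101.2, 26.4]
ee_rot: [0.994, -0.109, 0.005, -0.001]
contact_force: [19.0, -13.3, -9.4]
gripper_width: 24.1
grasp_force: 59.4
```

```bash
python3 - <<'E'
from meas import *
for n in("top","side"): cv2.imwrite(f"pics/{n}6.png",arm.get_image(n))
im=cv2.imread("pics/top6.png");s=cv2.imread("pics/side6.png");s0=cv2.imread("pics/side5.png")
for n in("side5","side6"):
    hs=cv2.cvtColor(cv2.imread(f"pics/{n}.png"),cv2.COLOR_BGR2HSV);m=((hs[...,1]>120)&((hs[...,0]>170)|(hs[...,0]<8))).astype(np.uint8);q=px(m,(205,160,240,195))
    i=q[q[:,0].argmax()];print(n,"knob inner edge",i,ray("side",i,45).round(1))
cv2.imwrite("pics/c6.png",np.hstack([cv2.resize(x,(400,400)) for x in(im[110:220,160:270],s[100:200,210:310])]))
E
python3 go.py
```

```text
side5 knob inner edge [229 175] [[505.3  84.   45. ]]
side6 knob inner edge [225 174] [[495.5  94.9  45. ]]
now [481.2 101.2  26.4] head -12.5 tilt [ 0.01   0.001 -1.   ] w 23.6 t 19.3 F [ 18.2 -14.5  -8.3] g 59.4 j [ 0.54  0.42 -0.57  0.01 -0.57  0.81]
```

View pics/c6.png

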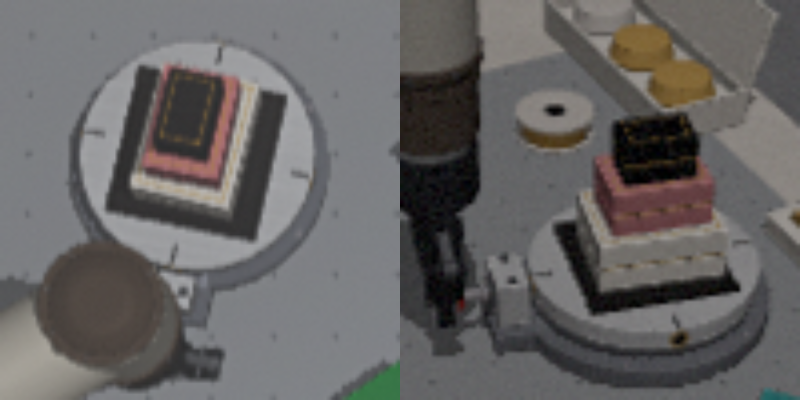

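The knob is held against its stop: the last 1 mm command only raised the force. The side view shows a longer bare shaft, and the tower is undisturbed. I'm handing it in.

```bash
python3 -c "
from bench import arm
print(arm.job_done())"
```

```text
the job is handed in; nothing more can be done
None
```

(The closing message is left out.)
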